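# Load the take-up spool on the bench winder

### The arm

A 7-joint arm with a two-finger parallel gripper is mounted at the origin on the work surface. World frame = base frame: x ahead of the robot, y to its left, z up, the work surface at z = 0. Lengths are in m, angles in rad, forces in N, time in s.
With the tool pointing down it reaches from about 0.425 to 0.875 m from the base axis. Payload 4.7 kg.
Tool frame: the origin (TCP) lies at the very end of the fingers, on their centre line; the grasp point (between the pads) lies 19 mm behind it; x points along the fingers, z is the direction in which the jaws open and shut, and the axes are right-handed (so a half turn about x gives the same grasp; the last joint's range is limited). The gripper opens to 87 mm and grips with 3 to 60 N. Pads are 19 mm wide; open, the fingers measure 117 mm over their backs; the gripper's body (75 mm by 190 mm) begins 51 mm behind the grasp point.
Start: joints at [1.282, 0.321, -0.07, 1.45, 0.023, 1.371, -0.057], TCP at [0.194, -0.62, 0.223] pointing down, gripper open.
Joint ranges: [-2.86, 2.86], [-0.3, 2.09], [-1.38, 1.24], [0.06, 2.45], [-1.56, 4.7], [0.09, 2.05], [-2.69, 2.69]. Speed limits (rad/s): [2.57, 2.57, 3.14, 3.14, 3.14, 3.14, 3.14].

### API

Orientations are given as a rotation vector (axis times angle).
In Python, from bench import * gives the robot as it stands.
- The arm moves only by the shell command python3 -m handwheel 'ROWS' [OPENING] [FORCE]. ROWS is JSON, a list of rows, each an object with "xyz": the shift along the world's x, y, z in cm, a list of three; "angular": the turn, a rotation vector about the world's x, y, z in degrees, a list of three. A call has 1 to 5 rows; each row shifts and turns the pose as measured when the row begins; what a row does not reach is not made up. A row lasts 1/12 s, in which the tool goes at most 41.7 mm and 7.16 degrees, less where a joint would pass 70% of its speed; a pose out of reach is approached as far as the arm can. A call with a gripper value outside its range is refused whole. OPENING is the finger opening in cm, from 0 to 8.7, set as the call begins (- or left out, the last holds). The fingers move at their own pace and stop on an object; FORCE is the grip in N (left out, the last holds). Time passes only in rows, so rows that do not move let the fingers close. It gives the time, the measured TCP pose, the force and the opening at its end, in the units of the state.
- get_state(): the state, without advancing time (a new reading comes with each control period).
- get_image(name): name is "scene" or "top" or "wrist"; returns a dict with "pixels" (420x560x3 uint8, blue, green, red), "K" (3x3 intrinsics, pixels), "dist" ([k1, k2, p1, p2, k3] as OpenCV has them; the pictures are not rectified), "cam_to_world" (4x4, takes a point from camera to world coordinates). Camera axes: x right, y down, z forward; pixel columns grow to the right and rows downward; lengths in m; the calibration is good to about 2 mm. A picture is of the moment at which its call begins. There is no depth.
- close_job(): hands the job in, once; it reports no verdict.
The state is a dict: "time": time; "joint_positions": joint angles; "qd": joint speeds; "joint_torque": joint torques, N m; "position": TCP position; "tool_rot": TCP orientation; "ft_force": force on the tool from outside, world axes, zero at the start; "torque": the same for the moment, N m; "grip_width": opening from 0.0 (shut) to 1.0 (fully open).
Only numpy, scipy, OpenCV 4.12 (cv2) and the standard library are available. Lean on these libraries where they do the work, as an engineer would, in place of code of your own. Each camera call takes 0.05 s, during which the arm holds its last target.

### The job

Raise the slatted roll-top cover of the wooden spool bin (it has a brass tab) until it is fully open and stays there. Then take the orange empty spool from its sloping seat in the bin and mount it upright on the winder's spindle, turning it until the red drive pin of the deck drops into one of the pockets underneath and the spool sits flat on the deck; let go of it and leave the cover open and the other things on the bench where they are.

Things in the scene. Friction and masses are not known exactly. Their poses are not given: they have to be found in the camera images.
- bin: Fixed half-round wooden bin with roll-top cover, 320 deep (x) x 214 wide (y) x 190 high mm; origin under its centre, z up, opening to its -x (towards the robot, turned up to 0.15 rad). The cover turns about a level axis along y through (0, 0, 30) mm. Its rear half (x > 0) is roofed by a fixed canopy of 155 mm radius. Inner width 190 mm; front sill 51 mm high at x = -138.
- shutter (a joint): The slatted cover, a quarter-round shell of 140 mm radius turning about the bin's cover axis (0, 0, 30 mm in the bin): 0 rad is shut, 1.4 rad is fully open (the stop); it starts at 0 to 0.2. Its tracks are stiff enough (about 0.3 N m) to hold it wherever it is left; moving it takes 2 to 4 N at the tab.
- shutter_tab (a point): Centre of the cover's brass tab: upright disc 34 mm in diameter, 14 mm thick (flat faces look along the bin's +y and -y), on a 10 mm thick stem. It lies 190 mm from the cover's axis: shut, at (-179, 0, 95) mm in the bin, 20 degrees above level; it goes up and back on that arc as the cover opens. Pinched from above across its flat faces, it turns in the fingers.
- seat (a point): Centre of the sloping seat inside the bin, (-15, 0, 55) mm in the bin, axes as the bin. The seat slopes at 30 degrees, rising away from the robot (its normal leans 30 degrees from vertical towards the bin's -x); two 12 mm high fences at its lower edge hold the spool's foot.
- spool: Orange empty spool, about 0.18 kg; origin at the centre of its foot, z up its axis. Lower flange 83 mm in diameter, 10 thick; barrel 44; upper flange 66, at z = 50 to 56; gripping neck 36 mm in diameter, z = 56 to 93. Bore right through, 18 mm. Underneath, six open pockets every 60 degrees from +x, 24 mm from the axis, 10 mm wide and deep. Starts on the seat, top leaning 30 degrees to the robot.
- winder: Fixed green winder 150 x 150 x 46 mm; origin under its centre, z up. On it an aluminium deck 100 mm in diameter, top at z = 58, with a central steel spindle 14 mm in diameter, 73 mm tall above the deck (last 11 mm a cone to 5 mm). The deck is braked (0.5 N m): it stays put under light pressing and turns only if forced.
- deck_centre (a point): Foot of the spindle on the deck's upper face; a seated spool's origin comes to this point. A red drive pin, 7 mm in diameter, 8 mm high, stands on the deck 24 mm from here, at an angle that differs each time and is not measured. A spool whose pockets miss the pin rests 8 mm too high on it; turned by at most 60 degrees it drops.
- spare_spool: A grey spool of the same shape, standing on the bench; bystander, 83 mm in diameter, 93 mm high, origin at the centre of its foot, z up.
- bench_block: Steel block 70 x 70 x 22 mm between bin and winder; bystander, origin under its centre.
- bur_jar: Amber jar 48 mm in diameter, 75 mm high, between bin and winder; bystander, origin under its centre.
- hammer: Small hammer 200 mm long, lying; bystander, origin under its middle, x towards the head.
- screwdriver: Screwdriver 160 mm long, lying; bystander, origin under its middle, x towards the tip.
- cup: Blue cup 72 mm in diameter, 85 mm high; bystander, origin under its centre.
- mandrel: Upright steel ring mandrel on a 68 mm round foot, 130 mm high; bystander, origin under its centre.

How it is judged:
On the way, in this order (a step that is already met when the one before it is completed fails the run):
1. the cover is fully open while the spool is still on its seat (value of joint shutter above 1.25 rad and distance between spool and seat below 0.02 m), for 0.2 s.
2. the spool has been lifted off its seat (distance between spool and seat above 0.08 m), for 0.1 s.
At the end, for the whole second after the job is handed in: The orange spool sits right way up on the winder's spindle, its foot within 3 mm of the deck in height, within 5 mm of the spindle's axis and within 4 degrees of upright (pin in a pocket), released and at rest; the cover is still open beyond 1.25 rad (horizontal distance between spool and deck_centre below 0.005 m and z of spool in the frame of deck_centre between -0.003 and 0.003 m and angle between spool's own z axis and vertical below 0.07 rad and linear speed of spool below 0.02 m/s and angular speed of spool below 0.2 rad/s and value of joint shutter above 1.25 rad); the robot touches nothing.
It fails at once if a bystander was moved by more than 30 mm (distance of any of spare_spool, bench_block, bur_jar, hammer, screwdriver, cup, mandrel from where it was at the start of the episode above 0.03 m).
It also fails if it takes over 67 s, if anything falls off the work surface, if the arm or the gripper's body presses on something with over 40 N, if the wrist force passes 120 N, or if a joint passes its speed limit or range.

## Working session

There is one attempt and no reset: what is moved stays moved. The work goes in short steps, Python scripts to look and compute and a shell command to move; the robot and the scene stay as the last step left them, time stands still between calls to the robot, and variables do not carry over. Pictures are saved under pics/ and viewed, and the job is handed in when it is done.

```bash
mkdir -p pics; cat > h.py <<'E'
from bench import *
import numpy as np, cv2
def snap(n,f,crop=None,s=1):
    im=get_image(n); p=im["pixels"].copy()
    np.savez('pics/'+f+'.npz',K=im["K"],d=im["dist"],T=im["cam_to_world"])
    cv2.imwrite('pics/'+f+'_raw.png',p)
    if crop: x0,y0,x1,y1=crop; p=p[y0:y1,x0:x1]
    p=cv2.resize(p,None,fx=s,fy=s,interpolation=cv2.INTER_CUBIC)
    cv2.imwrite('pics/'+f+'.png',p)
def crop(f,c,s,o):
    p=cv2.imread('pics/'+f+'_raw.png');x0,y0,x1,y1=c
    cv2.imwrite('pics/'+o+'.png',cv2.resize(p[y0:y1,x0:x1],None,fx=s,fy=s,interpolation=cv2.INTER_CUBIC))
def ray(f,u,v):
    z=np.load('pics/'+f+'.npz');K=np.array(z['K'],float);d=np.array(z['d'],float);T=z['T']
    n=cv2.undistortPoints(np.array([[[u,v]]],float),K,d)[0,0]
    return T[:3,3],T[:3,:3]@np.array([n[0],n[1],1])
def onz(f,u,v,h):
    o,r=ray(f,u,v);return o+r*(h-o[2])/r[2]
def proj(f,P):
    z=np.load('pics/'+f+'.npz');T=np.linalg.inv(z['T'])
    P=np.atleast_2d(P);r,_=cv2.Rodrigues(T[:3,:3])
    return cv2.projectPoints(P.astype(float),r,T[:3,3],np.array(z['K'],float),np.array(z['d'],float))[0][:,0]
def tri(obs):
    A=np.zeros((3,3));b=np.zeros(3)
    for f,u,v in obs:
        o,r=ray(f,u,v);r=r/np.linalg.norm(r);M=np.eye(3)-np.outer(r,r);A+=M;b+=M@o
    return np.linalg.solve(A,b)
E
python3 - <<'E'
from h import *
np.set_printoptions(precision=4,suppress=True)
print(get_state())
for n in ("scene","top","wrist"): snap(n,n+'0')
for n in ("scene0","top0","wrist0"):
    print(np.load('pics/'+n+'.npz')['T'])
E
```

```text
{'time': 0.0, 'joint_positions': array([ 1.2821,  0.3219, -0.0701,  1.4517,  0.0226,  1.3708, -0.0569]), 'qd': array([ 0.0004,  0.0006, -0.001 ,  0.0007, -0.    ,  0.    , -0.0013]), 'joint_torque': array([ -0.0003, -49.1295,  -0.404 , -31.2532,  -0.064 ,   0.0435,
         0.0002]), 'position': array([ 0.1936, -0.6199,  0.2214]), 'tool_rot': array([ 0.9844,  1.3391, -0.9826]), 'ft_force': array([ 0.6798, -0.4494,  0.2327]), 'torque': array([ 0.0058,  0.0009, -0.0043]), 'grip_width': 0.9960477415707789}
[[-0.8518 -0.381   0.3595  0.0259]
 [-0.5236  0.6397 -0.5627  0.7165]
 [-0.0156 -0.6676 -0.7444  1.0256]
 [ 0.      0.      0.      1.    ]]
[[-0.0189 -0.9961  0.0857  0.397 ]
 [-0.9998  0.0193  0.0044  0.0052]
 [-0.006  -0.0856 -0.9963  1.2581]
 [ 0.      0.      0.      1.    ]]
[[ 0.2988 -0.9111 -0.2841  0.2724]
 [-0.9543 -0.2856 -0.0878 -0.5961]
 [-0.0012  0.2973 -0.9548  0.3842]
 [ 0.      0.      0.      1.    ]]
```

View pics/scene0.png

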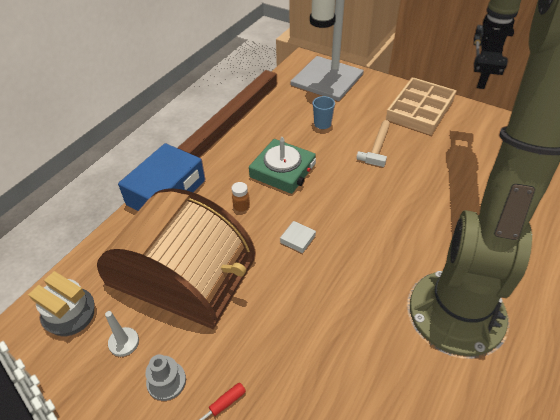

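View pics/top0.png

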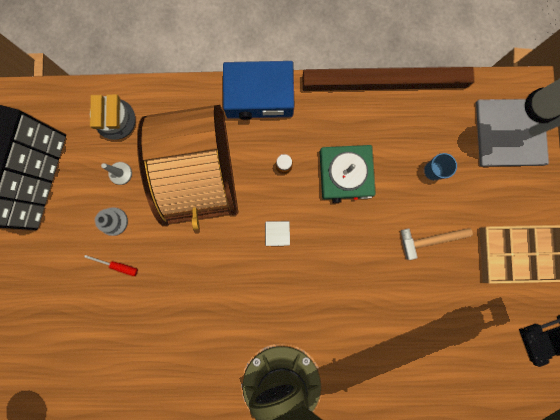

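```bash
python3 - <<'E'
from h import *
crop('top0',(125,90,255,240),5,'t_bin');crop('scene0',(90,170,270,330),4.4,'s_bin')
crop('top0',(300,130,400,215),7,'t_w');crop('scene0',(235,120,335,200),7,'s_w')
E
```

```text
(no output)
```

View pics/t_bin.png

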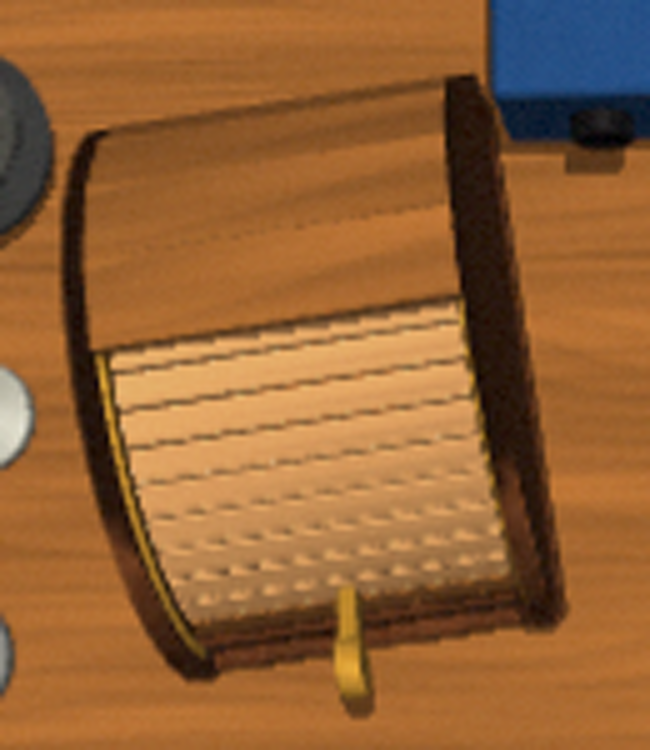

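View pics/s_bin.png

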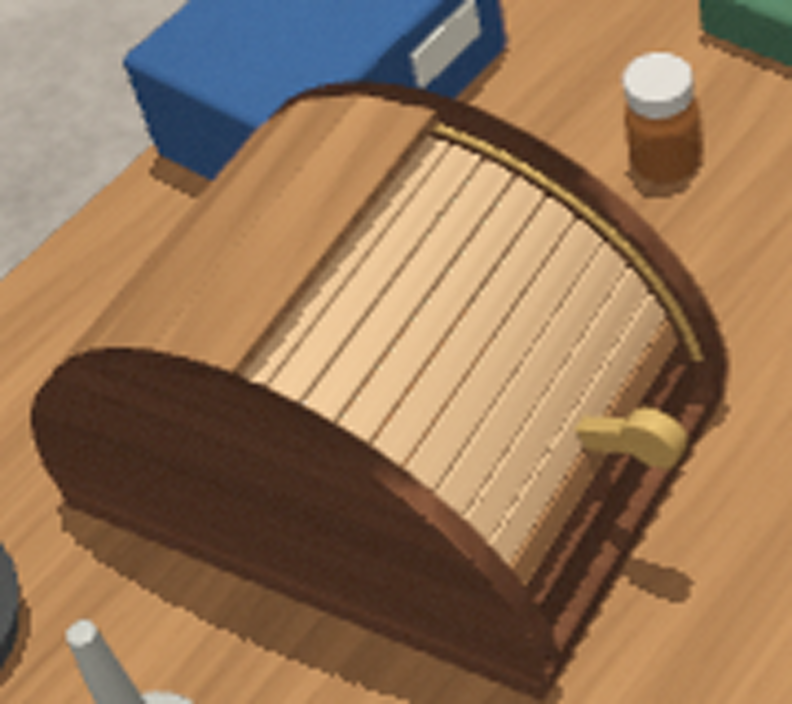

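View pics/t_w.png

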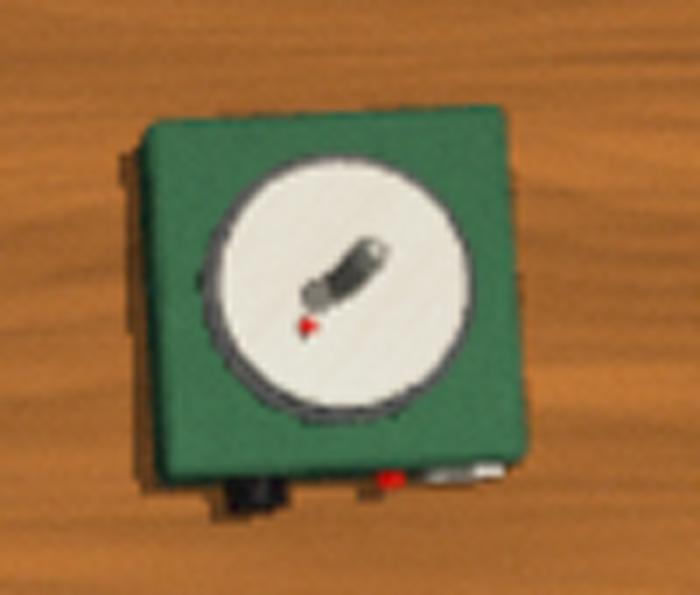

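View pics/s_w.png

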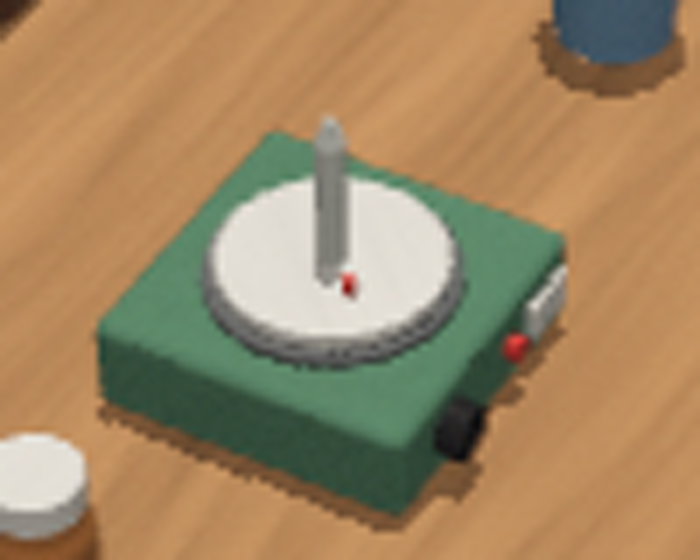

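```bash
python3 - <<'E'
from h import *
from scipy.optimize import least_squares
np.set_printoptions(precision=4,suppress=True)
T=lambda u,v:('top0',125+u/5,90+v/5)
S=lambda u,v:('scene0',90+u/4.4,170+v/4.4)
tab=tri([T(353,682),S(657,438)]);print('tab',tab)
c=[(T(100,352),(0,95,185)),(T(460,297),(0,-95,185)),(S(243,374),(0,95,185)),(S(437,125),(0,-95,185)),(S(545,692),(-160,107,0))]
def res(p,full=False):
    r=[]
    for (f,u,v),P in c:
        P=np.array(P)/1000;cy,sy=np.cos(p[2]),np.sin(p[2])
        w=np.array([p[0]+cy*P[0]-sy*P[1],p[1]+sy*P[0]+cy*P[1],P[2]])
        r+=list(proj(f,w)[0]-[u,v])
    return np.array(r)
s=least_squares(res,[0.7,0.25,0]);print(s.x,res(s.x))
p=s.x;d=tab[:2]-p[:2];cy,sy=np.cos(p[2]),np.sin(p[2])
print('tab in bin',cy*d[0]+sy*d[1],-sy*d[0]+cy*d[1],tab[2])
W=lambda u,v:('top0',300+u/7,130+v/7)
V=lambda u,v:('scene0',235+u/7,120+v/7)
print('deck',onz(*W(345,282),.058),onz(*V(332,265),.058))
print('tip',tri([W(376,246),V(329,118)]))
print('pin top',tri([W(307,324),V(349,280)]),onz(*W(307,326),.066),onz(*V(349,279),.066))
for n,(u,v) in dict(jar=(284,163),block=(278,234),spare=(111,221),mandrel=(119,174),cup=(440,168)).items(): print(n,onz('top0',u,v,.02))
E
```

```text
tab [0.455  0.2235 0.1113]
[0.6328 0.2449 0.1295] [-0.6065  0.0412  1.0231  0.016  -2.0551  0.0457  0.1485 -2.3137  1.8082
  1.82  ]
tab in bin -0.17909422197471214 0.0017408283036156671 0.11133709374338596
deck [ 0.6068 -0.204   0.058 ] [ 0.6011 -0.1968  0.058 ]
tip [ 0.6071 -0.2044  0.1291]
pin top [ 0.5883 -0.1878  0.0626] [ 0.5878 -0.1868  0.066 ] [ 0.5858 -0.1855  0.066 ]
jar [ 0.6388 -0.0202  0.02  ]
block [0.4314 0.0015 0.02  ]
spare [0.4782 0.4869 0.02  ]
mandrel [0.6161 0.4652 0.02  ]
cup [ 0.6152 -0.477   0.02  ]
```

```bash
cat >> h.py <<'E'
from scipy.spatial.transform import Rotation as R
np.set_printoptions(precision=4,suppress=True)
def goto(p,Rt=None):
    s=get_state();print('q',s['joint_positions'],'t',round(s['time'],2),'F',s['ft_force'].round(1),'g',round(s['grip_width']*87,1))
    print('pos',s['position'],'d cm',(np.array(p)-s['position'])*100)
    C=R.from_rotvec(s['tool_rot']);print('x',C.as_matrix()[:,0],'z',C.as_matrix()[:,2])
    if Rt is not None: print('rot deg',np.degrees((R.from_matrix(Rt)*C.inv()).as_rotvec()))
def tool(x,z):
    x=np.array(x,float);x/=np.linalg.norm(x);z=np.array(z,float);z-=x*(z@x);z/=np.linalg.norm(z)
    return np.c_[x,np.cross(z,x),z]
yaw=0.13;bin0=np.array([.633,.245,0])
def b2w(v): 
    c,s=np.cos(yaw),np.sin(yaw);v=np.array(v,float);return bin0*0+np.array([c*v[0]-s*v[1],s*v[0]+c*v[1],v[2]])
def bp(v): return bin0+b2w(v)
E
python3 - <<'E'
from h import *
for s in(1,-1): goto([.455,.2235,.16],tool([0,0,-1],s*b2w([0,1,0])))
E
```

```text
q [ 1.2821  0.3217 -0.0701  1.4514  0.0226  1.3708 -0.0569] t 0.15 F [-0.3 -0.1  0.5] g 87.2
pos [ 0.1936 -0.62    0.2217] d cm [26.1372 84.3547 -6.1702]
x [-0.0006  0.0014 -1.    ] z [ 0.2982 -0.9545 -0.0015]
rot deg [  0.0376  -0.1212 170.0988]
q [ 1.2821  0.3217 -0.0701  1.4514  0.0226  1.3708 -0.0569] t 0.15 F [-0.3 -0.1  0.5] g 87.2
pos [ 0.1936 -0.62    0.2217] d cm [26.1372 84.3547 -6.1702]
x [-0.0006  0.0014 -1.    ] z [ 0.2982 -0.9545 -0.0015]
rot deg [-0.0814 -0.0253 -9.9012]
```

```bash
python3 -m handwheel '[{"xyz":[2.6,2.8,0.6],"angular":[0,0,7]},{"xyz":[2.6,2.8,0.6],"angular":[0,0,7]},{"xyz":[2.6,2.8,0.6],"angular":[0,0,7]},{"xyz":[2.6,2.8,0.6],"angular":[0,0,7]},{"xyz":[2.6,2.8,0.6],"angular":[0,0,7]}]' 8.7; python3 -m handwheel '[{"xyz":[2.6,2.8,0.3],"angular":[0,0,7]},{"xyz":[2.6,2.8,0],"angular":[0,0,7]},{"xyz":[2.6,2.8,0],"angular":[0,0,7]},{"xyz":[1.5,3.5,0],"angular":[0,0,7]},{"xyz":[1.5,3.5,0],"angular":[0,0,7]}]';python3 -m handwheel '[{"xyz":[1.3,3.8,0],"angular":[0,0,7]},{"xyz":[1,4,0],"angular":[0,0,7]},{"xyz":[0.5,4,0],"angular":[0,0,7]},{"xyz":[0,4,0],"angular":[0,0,7]},{"xyz":[0,4,0],"angular":[0,0,7]}]'
python3 -c "
from h import *
goto([.455,.2235,.16],tool([0,0,-1],b2w([0,1,0])))"
```

```text
time: 0.57
position: [0.3141, -0.4808, 0.2469]
tool_rot: [0.511, 1.52, -0.517]
ft_force: [-0.4, -0.8, 0.9]
grip_width: 1.003
time: 0.98
position: [0.428, -0.3192, 0.2508]
tool_rot: [0.017, 1.577, -0.029]
ft_force: [1.4, -0.2, 0.8]
grip_width: 0.996
time: 1.4
position: [0.4577, -0.1145, 0.2492]
tool_rot: [-0.473, 1.523, 0.461]
ft_force: [1.2, 1.5, 0.3]
grip_width: 1.0
q [ 0.8257 -0.0608 -0.6111  1.8147 -0.0269  1.3758  0.8164] t 1.4 F [1.2 1.5 0.3] g 87.0
pos [ 0.4577 -0.1145  0.2492] d cm [-0.2698 33.8034 -8.9224]
x [-0.0008 -0.0085 -1.    ] z [ 0.8277  0.5611 -0.0054]
rot deg [ 0.4603  0.2253 63.3163]
```

```bash
python3 -m handwheel '[{"xyz":[0.5,4,0],"angular":[0,0,7]},{"xyz":[0.5,4,0],"angular":[0,0,7]},{"xyz":[0,4,0],"angular":[0,0,7]},{"xyz":[0,4,0],"angular":[0,0,7]},{"xyz":[0,4,0],"angular":[0,0,7]}]';python3 -m handwheel '[{"xyz":[0,4,0],"angular":[0,0,7]},{"xyz":[0,4,0],"angular":[0,0,7]},{"xyz":[-0.5,3,0],"angular":[0,0,7]},{"xyz":[0,2,0],"angular":[0,0,7]},{"xyz":[0,0,0],"angular":[0,0,0]}]'
python3 -c "
from h import *
goto([.455,.2235,.16],tool([0,0,-1],b2w([0,1,0])))
snap('wrist','w1');snap('scene','s1');snap('top','t1')"
```

```text
time: 1.82
position: [0.465, 0.093, 0.2489]
tool_rot: [-0.957, 1.356, 0.937]
ft_force: [1.1, -0.9, -0.7]
grip_width: 0.999
time: 2.23
position: [0.4546, 0.2394, 0.2497]
tool_rot: [-1.339, 1.119, 1.319]
ft_force: [-0.7, -0.2, -0.0]
grip_width: 0.997
q [ 0.4313  0.0695 -1.0036  1.7242  0.0693  1.3703  1.1528] t 2.23 F [-0.7 -0.2 -0. ] g 86.8
pos [0.4546 0.2394 0.2497] d cm [ 0.0397 -1.5854 -8.9736]
x [ 0.0135 -0.0023 -0.9999] z [-0.1656  0.9862 -0.0045]
rot deg [ 0.1472  0.7691 -2.0834]
```

View pics/w1.png

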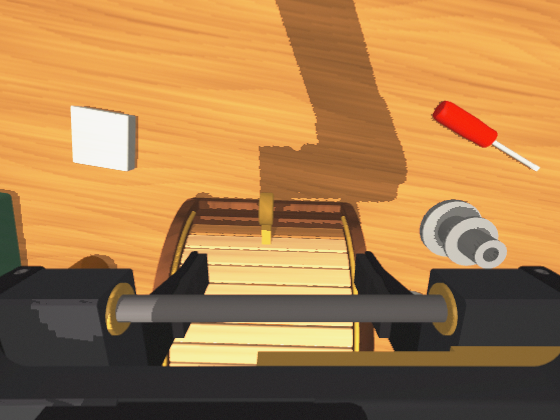

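```bash
python3 - <<'E'
from h import *
T=('top0',125+353/5,90+682/5);S=('scene0',90+657/4.4,170+438/4.4);W=('w1',266,209)
print(tri([T,S]),tri([T,S,W]),tri([T,W]),onz(*W,.111))
E
```

```text
[0.455  0.2235 0.1113] [0.457  0.2235 0.1128] [0.4543 0.2214 0.1301] [0.462  0.2236 0.111 ]
```

```bash
python3 -m handwheel '[{"xyz":[0,-1.6,-3],"angular":[0.2,0.8,-2]},{"xyz":[0.1,0,-3.5],"angular":[0,0,0]},{"xyz":[0,0,-3.5],"angular":[0,0,0]},{"xyz":[0,0,-3],"angular":[0,0,0]},{"xyz":[0,0,-1],"angular":[0,0,0]}]' 6
python3 -c "
from h import *
goto([.456,.2235,.093],tool([0,0,-1],b2w([0,1,0])))
snap('scene','s2',(90,130,290,330),3)"
```

```text
time: 2.8
position: [0.4636, 0.2051, 0.1076]
tool_rot: [-1.286, 1.166, 1.264]
ft_force: [-0.4, -0.8, -0.3]
grip_width: 0.733
q [ 0.4018  0.2088 -0.955   1.9192  0.2046  1.1056  1.0253] t 2.8 F [-0.4 -0.8 -0.3] g 63.8
pos [0.4636 0.2051 0.1076] d cm [-0.7612  1.8385 -1.461 ]
x [ 0.0095 -0.009  -0.9999] z [-0.0894  0.996  -0.0098]
rot deg [0.505  0.5557 2.3192]
```

View pics/s2.png

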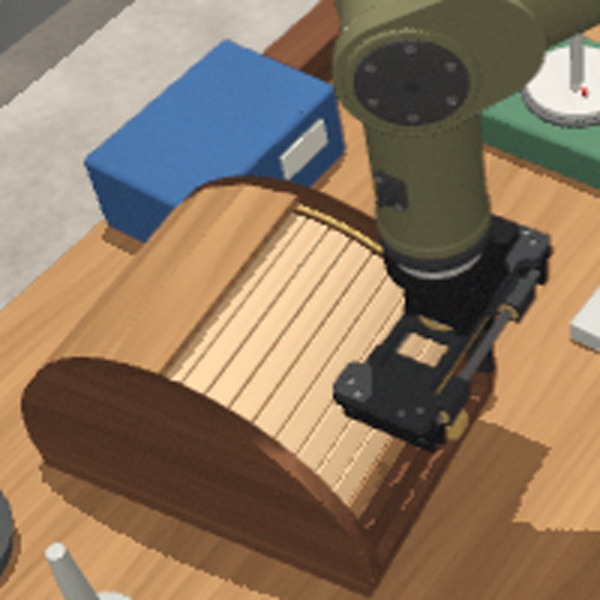

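```bash
python3 -m handwheel '[{"xyz":[-0.7,1.8,0],"angular":[0.5,0.5,2.3]},{"xyz":[0,0,-0.9],"angular":[0,0,0]},{"xyz":[0,0,-0.5],"angular":[0,0,0]},{"xyz":[0,0,0],"angular":[0,0,0]}]' 4
python3 -c "
from h import *
goto([.456,.2235,.093],tool([0,0,-1],b2w([0,1,0])))"
```

```text
time: 3.18
position: [0.4592, 0.2218, 0.0956]
tool_rot: [-1.302, 1.145, 1.298]
ft_force: [0.0, 0.7, -0.7]
grip_width: 0.495
q [ 0.3724  0.2414 -0.9617  1.9222  0.225   1.0874  1.015 ] t 3.18 F [ 0.   0.7 -0.7] g 43.0
pos [0.4592 0.2218 0.0956] d cm [-0.3202  0.1699 -0.26  ]
x [ 0.003   0.0001 -1.    ] z [-0.1247  0.9922 -0.0003]
rot deg [-0.0048  0.1724  0.2842]
```

Close gently on the tab.

```bash
python3 -m handwheel '[{"xyz":[-0.2,0.1,-0.2],"angular":[0,0,0]},{"xyz":[0,0,0],"angular":[0,0,0]},{"xyz":[0,0,0],"angular":[0,0,0]},{"xyz":[0,0,0],"angular":[0,0,0]},{"xyz":[0,0,0],"angular":[0,0,0]}]' 0 15
python3 -c "
from h import *
goto([.456,.2235,.093],tool([0,0,-1],b2w([0,1,0])))
snap('wrist','w2')"
```

```text
time: 3.6
position: [0.4594, 0.2235, 0.0964]
tool_rot: [-1.304, 1.141, 1.294]
ft_force: [0.4, -0.5, -0.0]
grip_width: 0.165
q [ 0.3708  0.2375 -0.9632  1.9238  0.2253  1.0835  1.0107] t 3.6 F [ 0.4 -0.5 -0. ] g 14.4
pos [0.4594 0.2235 0.0964] d cm [-0.3352 -0.0015 -0.339 ]
x [ 0.0086  0.0005 -1.    ] z [-0.124   0.9923 -0.0006]
rot deg [-0.0281  0.4939  0.3267]
```

View pics/w2.png

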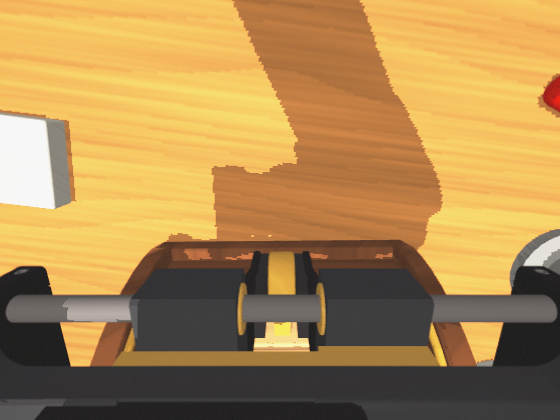

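```bash
python3 -m handwheel '[{"xyz":[0.9,0.1,1.8],"angular":[0,0,0]},{"xyz":[1.1,0.15,1.7],"angular":[0,0,0]},{"xyz":[1.2,0.15,1.6],"angular":[0,0,0]},{"xyz":[1.4,0.2,1.4],"angular":[0,0,0]},{"xyz":[1.5,0.2,1.3],"angular":[0,0,0]}]' 0 25
cat >> h.py <<'E'
def tabang():
    s=get_state();C=R.from_rotvec(s['tool_rot']).as_matrix();g=s['position']-.019*C[:,0]-bin0-[0,0,.03]
    c,w=np.cos(yaw),np.sin(yaw);x=c*g[0]+w*g[1];y=-w*g[0]+c*g[1]
    f=np.arctan2(g[2],-x);print('bin x,y,z',x,y,g[2],'rad',np.hypot(x,g[2]),'ang',np.degrees(f),'shutter',f-np.radians(20))
    for e in (7,7,7,7,7):
        f2=f+np.radians(e);d=.19*np.array([-np.cos(f2)+np.cos(f),0,np.sin(f2)-np.sin(f)]);print((b2w(d)*100).round(2));f=f2
E
python3 -c "
from h import *
goto([.456,.2235,.093],tool([0,0,-1],b2w([0,1,0])));tabang()"
```

```text
time: 4.07
position: [0.5159, 0.2312, 0.1709]
tool_rot: [-1.304, 1.146, 1.304]
ft_force: [2.3, 3.0, -8.5]
grip_width: 0.16
q [ 0.3401  0.2987 -0.9468  1.708   0.2535  1.2662  1.0375] t 4.07 F [ 2.3  3.  -8.5] g 14.0
pos [0.5159 0.2312 0.1709] d cm [-5.9919 -0.7717 -7.7919]
x [-0.0007 -0.001  -1.    ] z [-0.1292  0.9916 -0.0009]
rot deg [ 0.0569 -0.0402  0.0258]
bin x,y,z -0.11786429116846316 0.0015275644180456904 0.15991865793680793 rad 0.19866043463396038 ang 53.6088008642301 shutter 0.5865842327279309
[1.93 0.25 1.26]
[2.07 0.27 1.01]
[2.18 0.28 0.75]
[2.25 0.29 0.48]
[2.29 0.3  0.2 ]
```

```bash
python3 -m handwheel '[{"xyz":[1.9,0.25,1.0],"angular":[0,0,0]},{"xyz":[2.1,0.27,0.8],"angular":[0,0,0]},{"xyz":[2.2,0.28,0.6],"angular":[0,0,0]},{"xyz":[2.2,0.29,0.4],"angular":[0,0,0]},{"xyz":[1.2,0.15,0.1],"angular":[0,0,0]}]'
python3 -c "
from h import *
goto([.456,.2235,.093],tool([0,0,-1],b2w([0,1,0])));tabang()
snap('scene','s3',(90,100,290,300),3)"
```

```text
time: 4.48
position: [0.6065, 0.2434, 0.2061]
tool_rot: [-1.301, 1.165, 1.317]
ft_force: [-3.8, -0.4, 2.7]
grip_width: 0.161
q [ 0.2105  0.4913 -0.8831  1.4187  0.3726  1.4283  1.028 ] t 4.48 F [-3.8 -0.4  2.7] g 14.0
pos [0.6065 0.2434 0.2061] d cm [-15.0507  -1.9902 -11.3139]
x [-0.0197 -0.0085 -0.9998] z [-0.1307  0.9914 -0.0058]
rot deg [ 0.4839 -1.1303 -0.0579]
bin x,y,z -0.02608445402599375 0.001960774083971001 0.19513502346188116 rad 0.19687070915528063 ang 82.38618690541283 shutter 1.088844369264026
[2.29 0.3  0.17]
[ 2.3   0.3  -0.12]
[ 2.27  0.3  -0.4 ]
[ 2.2   0.29 -0.67]
[ 2.1   0.27 -0.94]
```

View pics/s3.png

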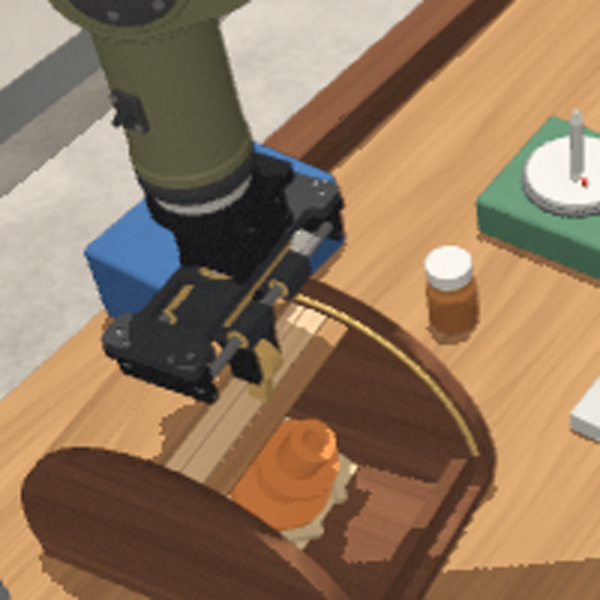

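```bash
python3 -m handwheel '[{"xyz":[2.0,0.26,0.1],"angular":[0,-1,0]},{"xyz":[2.0,0.26,-0.1],"angular":[0,0,0]},{"xyz":[1.3,0.2,-0.2],"angular":[0,0,0]},{"xyz":[0.8,0.1,-0.1],"angular":[0,0,0]}]'
python3 -c "
from h import *
goto([.456,.2235,.093],tool([0,0,-1],b2w([0,1,0])));tabang()"
```

```text
time: 4.87
position: [0.6685, 0.2517, 0.2043]
tool_rot: [-1.307, 1.157, 1.307]
ft_force: [-1.9, 0.1, -0.5]
grip_width: 0.156
q [ 0.1302  0.6084 -0.8387  1.2557  0.444   1.473   1.0397] t 4.87 F [-1.9  0.1 -0.5] g 13.6
pos [0.6685 0.2517 0.2043] d cm [-21.2477  -2.8216 -11.1328]
x [-0.0077 -0.0087 -0.9999] z [-0.13    0.9915 -0.0076]
rot deg [ 0.4966 -0.4384 -0.0197]
bin x,y,z 0.036213655700053825 0.002204470377915455 0.19332641481401344 rad 0.19668892069458827 ang 100.60962087191069 shutter 1.4069032929991838
[ 2.23  0.29 -0.57]
[ 2.15  0.28 -0.84]
[ 2.03  0.27 -1.09]
[ 1.88  0.25 -1.33]
[ 1.71  0.22 -1.56]
```

Push a bit more to check the stop.

```bash
python3 -m handwheel '[{"xyz":[0.8,0.1,-0.15],"angular":[0,0,0]},{"xyz":[0.6,0.1,-0.1],"angular":[0,0,0]},{"xyz":[0.4,0.1,-0.1],"angular":[0,0,0]}]'
python3 -c "
from h import *
goto([.456,.2235,.093]);tabang()"
```

```text
time: 5.12
position: [0.6719, 0.2521, 0.2033]
tool_rot: [-1.299, 1.19, 1.332]
ft_force: [-9.9, -4.6, 8.5]
grip_width: 0.157
q [ 0.1034  0.6449 -0.828   1.2026  0.451   1.5263  1.0465] t 5.12 F [-9.9 -4.6  8.5] g 13.6
pos [0.6719 0.2521 0.2033] d cm [-21.5919  -2.8636 -11.0343]
x [-0.0434 -0.0212 -0.9988] z [-0.1332  0.991  -0.0153]
bin x,y,z 0.04038604007983263 0.0023234435741324696 0.19232112730918374 rad 0.19651577097730633 ang 101.85938060716609 shutter 1.428715715238243
[ 2.22  0.29 -0.61]
[ 2.13  0.28 -0.88]
[ 2.    0.26 -1.14]
[ 1.85  0.24 -1.38]
[ 1.67  0.22 -1.59]
```

```bash
python3 -m handwheel '[{"xyz":[-0.1,0,0],"angular":[0,0,0]},{"xyz":[0,0,0],"angular":[0,0,0]},{"xyz":[0,0,0],"angular":[0,0,0]},{"xyz":[0,0,0],"angular":[0,0,0]}]' 5
python3 -m handwheel '[{"xyz":[0,0,2],"angular":[0,0,0]},{"xyz":[0,0,4],"angular":[0,0,0]},{"xyz":[-1,0,4],"angular":[0,-3,0]},{"xyz":[-3,0,3],"angular":[0,-7,0]},{"xyz":[-3,0,2],"angular":[0,-7,0]}]' 8.7
python3 -m handwheel '[{"xyz":[-3,0,0],"angular":[0,-7,0]},{"xyz":[-3,0,0],"angular":[0,-7,0]},{"xyz":[-3,0,0],"angular":[0,0,0]},{"xyz":[-3,0,0],"angular":[0,0,0]},{"xyz":[0,0,0],"angular":[0,0,0]}]' 8.7
python3 -c "
from h import *
goto(bp([-103,0,208])/1000*0+bp([-.103,0,.208]),tool(b2w([.5,0,-.866]),b2w([0,1,0])))
snap('scene','s4',(80,130,300,310),3.6);snap('top','t4',(110,80,260,230),4);snap('wrist','w4')"
```

```text
time: 5.45
position: [0.6707, 0.2519, 0.2032]
tool_rot: [-1.299, 1.191, 1.333]
ft_force: [-0.4, -0.2, -0.2]
grip_width: 0.379
time: 5.87
position: [0.6117, 0.2447, 0.3391]
tool_rot: [-1.415, 1.006, 1.104]
ft_force: [-0.8, 0.0, 4.3]
grip_width: 0.757
time: 6.28
position: [0.4948, 0.2509, 0.3446]
tool_rot: [-1.505, 0.858, 0.944]
ft_force: [1.1, -0.1, 0.2]
grip_width: 0.99
q [ 0.3779 -0.2624 -0.8874  1.7869  0.0321  1.1558  1.1568] t 6.28 F [ 1.1 -0.1  0.2] g 86.1
pos [0.4948 0.2509 0.3446] d cm [  3.6087  -1.9255 -13.6578]
x [ 0.4184 -0.0212 -0.908 ] z [-0.1074  0.9916 -0.0726]
rot deg [ 4.7898 -5.0262  1.4677]
```

View pics/s4.png

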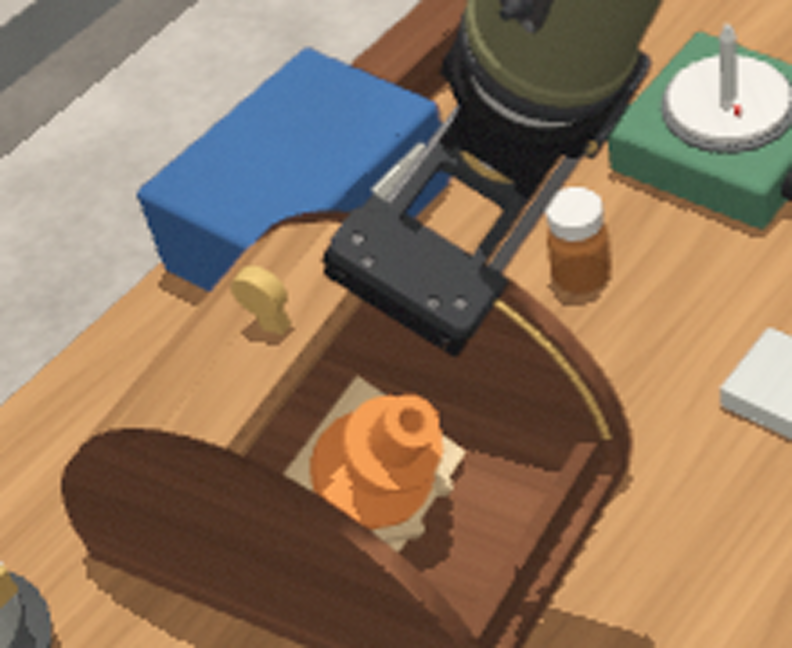

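View pics/t4.png

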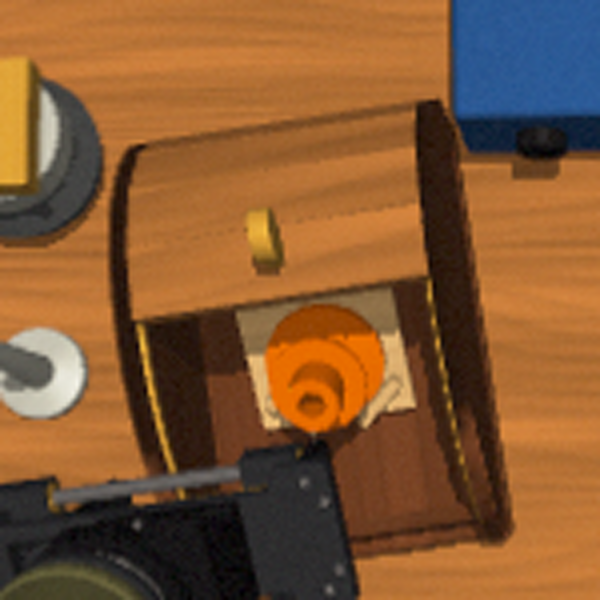

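View pics/w4.png

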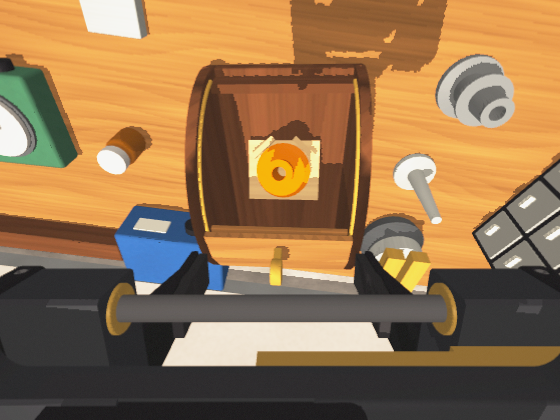

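```bash
python3 - <<'E'
from h import *
T=('t4',110+313/4,80+403/4);S=('s4',80+409/3.6,130+420/3.6);W=('w4',281.5,173)
print('tri',tri([T,S]),tri([T,S,W]),'expected',bp([-.0615,0,.1355]))
# open tab
Tt=('t4',110+267/4,80+240/4);St=('s4',80+259/3.6,130+290/3.6);Wt=('w4',279,265)
print('tab',tri([Tt,St]),tri([Tt,St,Wt]),'exp',bp([.033,0,.217]))
E
```

```text
tri [0.5739 0.2375 0.1328] [0.5734 0.2394 0.1334] expected [0.572  0.237  0.1355]
tab [0.6647 0.2496 0.2166] [0.6649 0.2511 0.2122] exp [0.6657 0.2493 0.217 ]
```

```bash
cat >> h.py <<'E'
RT=tool(b2w([.5,0,-.866]),b2w([0,1,0]));GR=np.array([.5874,.2399,.1089]);AX=b2w([-.5,0,.866])
E
python3 -m handwheel '[{"xyz":[1,-0.6,-3],"angular":[2.5,-2.5,1]},{"xyz":[1,-0.6,-3],"angular":[2.3,-2.5,0.4]},{"xyz":[0.7,-0.5,-3.5],"angular":[0,0,0]},{"xyz":[0.4,0,-2],"angular":[0,0,0]},{"xyz":[0,0,0],"angular":[0,0,0]}]' 8.7
python3 -c "
from h import *
goto(GR+.12*AX,RT)"
```

```text
time: 6.85
position: [0.5377, 0.2313, 0.2254]
tool_rot: [-1.462, 0.723, 0.916]
ft_force: [-0.5, -0.2, 0.8]
grip_width: 0.994
q [ 0.3181 -0.2009 -0.7975  2.0432  0.0449  0.7427  1.1624] t 6.85 F [-0.5 -0.2  0.8] g 86.4
pos [0.5377 0.2313 0.2254] d cm [-0.9782  0.0837 -1.262 ]
x [ 0.4958  0.077  -0.865 ] z [-0.1266  0.9918  0.0158]
rot deg [-0.9094 -0.0151  0.1749]
```

```bash
python3 -m handwheel '[{"xyz":[-0.9,0.1,-1.2],"angular":[-0.9,0,0.2]},{"xyz":[1,0.13,-1.7],"angular":[0,0,0]},{"xyz":[1,0.13,-1.7],"angular":[0,0,0]},{"xyz":[1,0.13,-1.7],"angular":[0,0,0]},{"xyz":[0,0,0],"angular":[0,0,0]}]' 8.7
python3 -c "
from h import *
goto(GR+.05*AX,RT);snap('scene','s5',(80,130,300,310),3.6);snap('wrist','w5')"
```

```text
time: 7.27
position: [0.565, 0.2373, 0.1615]
tool_rot: [-1.466, 0.73, 0.92]
ft_force: [-1.5, -0.8, -0.8]
grip_width: 1.004
q [ 0.3799 -0.0195 -0.9205  2.0603  0.3059  0.6315  0.9467] t 7.27 F [-1.5 -0.8 -0.8] g 87.3
pos [0.565  0.2373 0.1615] d cm [-0.243  -0.0624 -0.9327]
x [ 0.4911  0.0716 -0.8681] z [-0.1278  0.9918  0.0095]
rot deg [-0.51   -0.3159  0.1053]
```

View pics/s5.png

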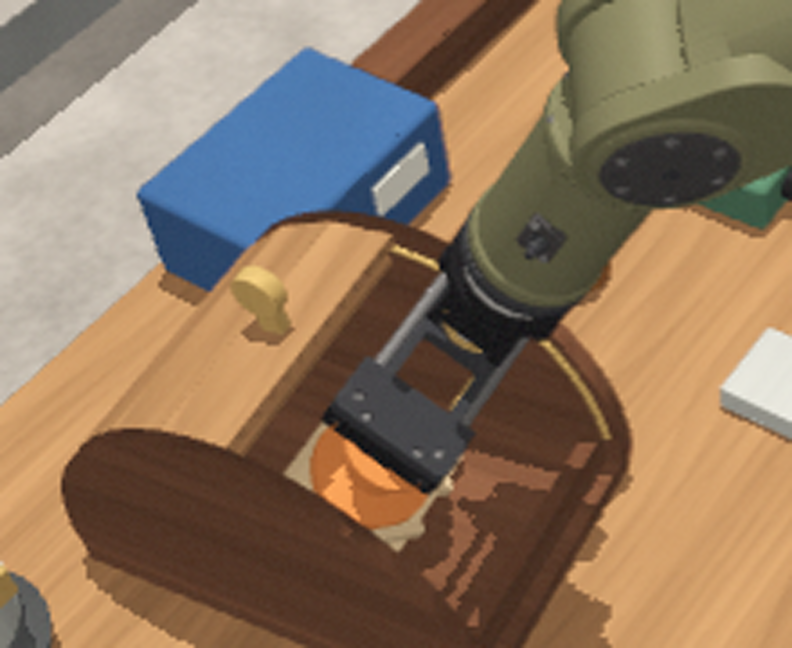

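View pics/w5.png

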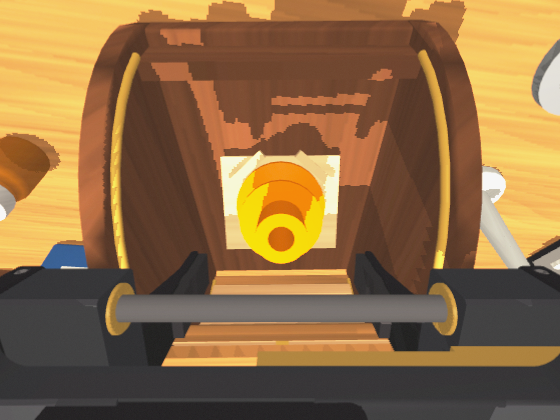

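```bash
python3 -m handwheel '[{"xyz":[0.6,0.07,-2],"angular":[-0.5,-0.3,0]},{"xyz":[0.8,0.1,-1.6],"angular":[0,0,0]},{"xyz":[0.5,0.06,-1],"angular":[0,0,0]},{"xyz":[0,0,0],"angular":[0,0,0]}]' 8.7
python3 -c "
from h import *
goto(GR,RT)"
```

```text
time: 7.7
position: [0.5899, 0.2419, 0.1255]
tool_rot: [-1.478, 0.72, 0.901]
ft_force: [-1.4, -0.0, 0.1]
grip_width: 1.0
q [ 0.3361  0.1179 -0.9196  2.0583  0.5803  0.5863  0.7199] t 7.7 F [-1.4 -0.   0.1] g 87.0
pos [0.5899 0.2419 0.1255] d cm [-0.2546 -0.195  -1.6637]
x [ 0.508   0.0652 -0.8589] z [-0.1256  0.9921  0.001 ]
rot deg [-0.1577  0.7967  0.232 ]
```

```bash
python3 -m handwheel '[{"xyz":[-0.25,-0.2,-0.9],"angular":[-0.2,0.8,0.2]},{"xyz":[-0.1,0,-0.7],"angular":[0,0,0]},{"xyz":[0,0,0],"angular":[0,0,0]}]' 8.7
python3 -c "
from h import *
goto(GR,RT)"
```

```text
time: 7.95
position: [0.588, 0.2404, 0.1127]
tool_rot: [-1.478, 0.728, 0.911]
ft_force: [0.3, -0.8, 0.2]
grip_width: 1.004
q [ 0.3253  0.1403 -0.9115  2.0664  0.6111  0.5803  0.6972] t 7.95 F [ 0.3 -0.8  0.2] g 87.4
pos [0.588  0.2404 0.1127] d cm [-0.055  -0.0496 -0.3751]
x [ 0.4986  0.064  -0.8644] z [-0.1286  0.9917 -0.0007]
rot deg [0.0172 0.1837 0.0605]
```

```bash
python3 -m handwheel '[{"xyz":[-0.05,0,-0.3],"angular":[0,0,0]},{"xyz":[0,0,0],"angular":[0,0,0]},{"xyz":[0,0,0],"angular":[0,0,0]},{"xyz":[0,0,0],"angular":[0,0,0]},{"xyz":[0,0,0],"angular":[0,0,0]}]' 0 30
python3 -m handwheel '[{"xyz":[0,0,0],"angular":[0,0,0]},{"xyz":[0,0,0],"angular":[0,0,0]}]'
python3 -c "
from h import *
goto(GR,RT);snap('wrist','w6')"
```

```text
time: 8.37
position: [0.5879, 0.2406, 0.112]
tool_rot: [-1.48, 0.725, 0.908]
ft_force: [-0.9, 1.3, 0.7]
grip_width: 0.709
time: 8.53
position: [0.5881, 0.2407, 0.1125]
tool_rot: [-1.481, 0.725, 0.907]
ft_force: [-1.4, -0.3, 0.2]
grip_width: 0.555
q [ 0.3222  0.1391 -0.9104  2.0695  0.6208  0.5767  0.6872] t 8.53 F [-1.4 -0.3  0.2] g 48.3
pos [0.5881 0.2407 0.1125] d cm [-0.0651 -0.0798 -0.363 ]
x [ 0.5027  0.0634 -0.8621] z [-0.129   0.9916 -0.0023]
rot deg [0.0738 0.4575 0.0384]
```

View pics/w6.png

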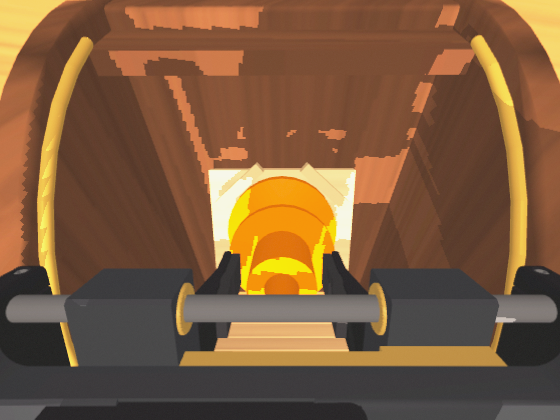

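```bash
python3 -m handwheel '[{"xyz":[0,0,-0.3],"angular":[0,0,0]},{"xyz":[0,0,0],"angular":[0,0,0]},{"xyz":[0,0,0],"angular":[0,0,0]},{"xyz":[0,0,0],"angular":[0,0,0]}]' 0 40
python3 -c "
from h import *
goto(GR,RT)"
```

```text
time: 8.92
position: [0.588, 0.2407, 0.1092]
tool_rot: [-1.481, 0.725, 0.907]
ft_force: [-1.4, -0.3, 1.9]
grip_width: 0.407
q [ 0.3165  0.145  -0.9064  2.0724  0.6344  0.5731  0.6746] t 8.92 F [-1.4 -0.3  1.9] g 35.4
pos [0.588  0.2407 0.1092] d cm [-0.059  -0.0815 -0.0339]
x [ 0.5026  0.0632 -0.8622] z [-0.129   0.9916 -0.0025]
rot deg [0.0858 0.4514 0.0375]
```

```bash
python3 -m handwheel '[{"xyz":[-0.6,-0.08,1.1],"angular":[0,0,0]},{"xyz":[-1,-0.13,1.75],"angular":[0,0,0]},{"xyz":[-1.2,-0.16,2.2],"angular":[0,0,0]},{"xyz":[-1.2,-0.16,2.2],"angular":[0,0,0]},{"xyz":[-1.2,-0.16,2.2],"angular":[0,0,0]}]'
python3 -c "
from h import *
goto(GR+.16*AX,RT);snap('scene','s7',(80,100,320,310),3.3);snap('wrist','w7')"
```

```text
time: 9.33
position: [0.5301, 0.233, 0.1974]
tool_rot: [-1.472, 0.735, 0.923]
ft_force: [1.0, -0.7, -1.2]
grip_width: 0.409
q [ 0.4003 -0.1894 -0.8986  2.0778  0.0621  0.7038  1.1375] t 9.33 F [ 1.  -0.7 -1.2] g 35.6
pos [0.5301 0.233  0.1974] d cm [-2.2008 -0.3465  5.0044]
x [ 0.4871  0.0666 -0.8708] z [-0.1304  0.9915  0.0029]
rot deg [-0.0914 -0.5715 -0.0426]
```

View pics/s7.png

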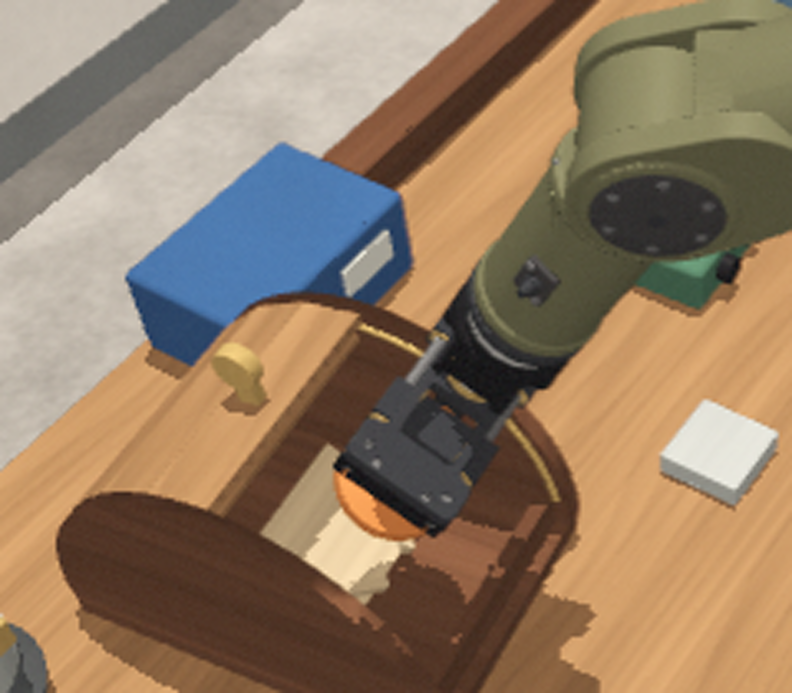

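```bash
python3 -m handwheel '[{"xyz":[-0.5,-0.1,3],"angular":[0,0,0]},{"xyz":[0,0,3.5],"angular":[0,0,0]},{"xyz":[0,0,3.5],"angular":[0,3,0]},{"xyz":[0,-1,3],"angular":[-0.6,5,0]},{"xyz":[0,-2,2],"angular":[-0.6,5,0]}]'
python3 -m handwheel '[{"xyz":[0,-3,0],"angular":[-0.8,6,0]},{"xyz":[0,-3,0],"angular":[-0.8,6,0]},{"xyz":[0,-3.5,0],"angular":[-0.8,5,0]},{"xyz":[0,-4,0],"angular":[0,0,-6]},{"xyz":[0,-4,0],"angular":[0,0,-6]}]'
python3 -c "
from h import *
goto([.607,-.204,.25],tool([0,0,-1],[1,0,0]))"
```

```text
time: 9.85
position: [0.5155, 0.2017, 0.3437]
tool_rot: [-1.409, 0.928, 1.11]
ft_force: [0.8, 1.0, 0.2]
grip_width: 0.408
time: 10.27
position: [0.5221, 0.0252, 0.3431]
tool_rot: [-1.133, 1.271, 1.192]
ft_force: [0.7, 0.1, -1.1]
grip_width: 0.408
q [ 0.4922  0.0871 -0.6242  1.507   0.0391  1.6076  1.3703] t 10.27 F [ 0.7  0.1 -1.1] g 35.5
pos [0.5221 0.0252 0.3431] d cm [  8.4923 -22.9156  -9.3107]
x [-0.0449  0.006  -0.999 ] z [0.0698 0.9976 0.0028]
rot deg [ -2.205   -1.8122 -85.9833]
```

```bash
python3 -m handwheel '[{"xyz":[1.4,-3.8,0],"angular":[-0.3,-1,-7]},{"xyz":[1.4,-3.8,0],"angular":[0,-1,-7]},{"xyz":[1.4,-3.8,0],"angular":[0,0,-7]},{"xyz":[1.4,-3.8,0],"angular":[0,0,-7]},{"xyz":[1.4,-3.8,0],"angular":[0,0,-6]}]'
python3 -m handwheel '[{"xyz":[0.8,-2,-3],"angular":[0,0,-4]},{"xyz":[0,0,-2],"angular":[0,0,0]},{"xyz":[0,0,-1],"angular":[0,0,0]},{"xyz":[0,0,0],"angular":[0,0,0]}]'
python3 -c "
from h import *
goto([.607,-.204,.25],tool([0,0,-1],[.7,.7,0]))
snap('scene','s8',(210,30,350,200),3.5);snap('top','t8',(280,100,420,230),4.5);snap('wrist','w8')"
```

```text
time: 10.68
position: [0.5908, -0.1724, 0.3321]
tool_rot: [-0.68, 1.472, 0.705]
ft_force: [1.1, 0.4, -1.6]
grip_width: 0.409
time: 11.02
position: [0.5989, -0.2115, 0.2585]
tool_rot: [-0.603, 1.509, 0.627]
ft_force: [-0.4, 0.5, -1.6]
grip_width: 0.403
q [ 0.6181  0.3271 -0.4186  1.3965  0.1342  1.4753  0.9869] t 11.02 F [-0.4  0.5 -1.6] g 35.1
pos [ 0.5989 -0.2115  0.2585] d cm [ 0.8146  0.7498 -0.8498]
x [-0.0295  0.0038 -0.9996] z [ 0.7076  0.7064 -0.0182]
rot deg [-0.219  -1.6933  0.06  ]
```

View pics/s8.png

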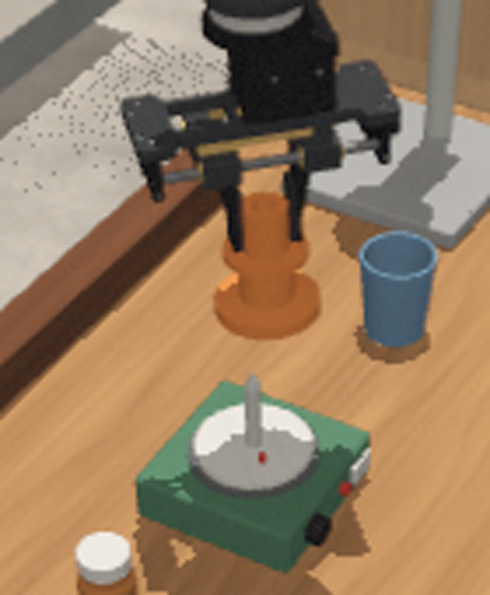

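View pics/w8.png

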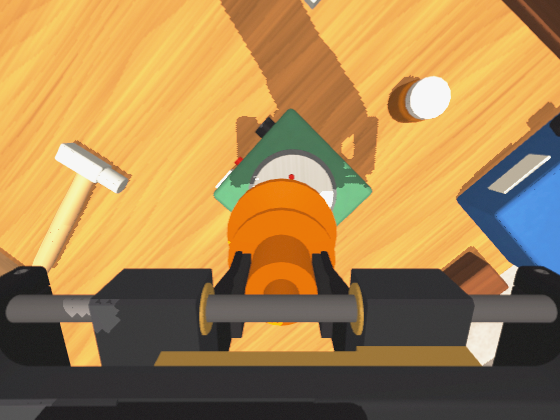

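View pics/t8.png

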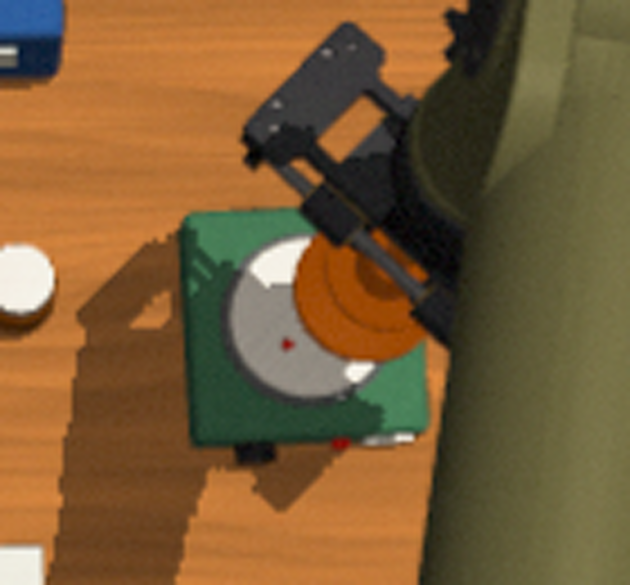

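```bash
cat >> h.py <<'E'
def overlay(f,c,s,out,pos,rv,zt=.064,deck=(.607,-.204)):
    p=cv2.imread('pics/'+f+'_raw.png');x0,y0,x1,y1=c
    p=cv2.resize(p[y0:y1,x0:x1],None,fx=s,fy=s,interpolation=cv2.INTER_CUBIC)
    C=R.from_rotvec(rv).as_matrix();t=np.linspace(0,2*np.pi,60)
    def dr(P,col):
        q=(proj(f,P)-[x0-.0,y0-.0]+.5)*s-.5
        cv2.polylines(p,[np.round(q).astype(np.int32)],False,col,1,cv2.LINE_AA)
    for z,r in((0,.0415),(.01,.0415),(.056,.033),(.05,.033)):
        o=np.array(pos)+C[:,0]*(zt-z)
        dr(o+r*(np.cos(t)[:,None]*C[:,1]+np.sin(t)[:,None]*C[:,2]),(255,0,0))
    d=np.array([*deck,0])
    cir=lambda r,z:d+np.c_[r*np.cos(t),r*np.sin(t),0*t+z]
    dr(cir(.05,.058),(0,255,0));dr(cir(.0025,.131),(0,255,0));dr(cir(.007,.12),(0,255,0));dr(cir(.007,.058),(255,0,255))
    cv2.imwrite('pics/'+out+'.png',p)
E
python3 - <<'E'
from h import *
s=get_state();a=(s['position'],s['tool_rot'])
overlay('s8',(240,80,320,200),5,'o1',*a);overlay('t8',(310,130,390,210),7,'o2',*a);overlay('w8',(190,90,390,300),3,'o3',*a)
E
```

```text
(no output)
```

View pics/o1.png

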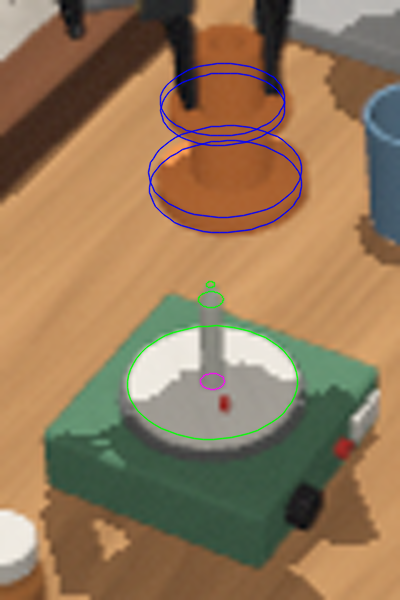

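View pics/o2.png

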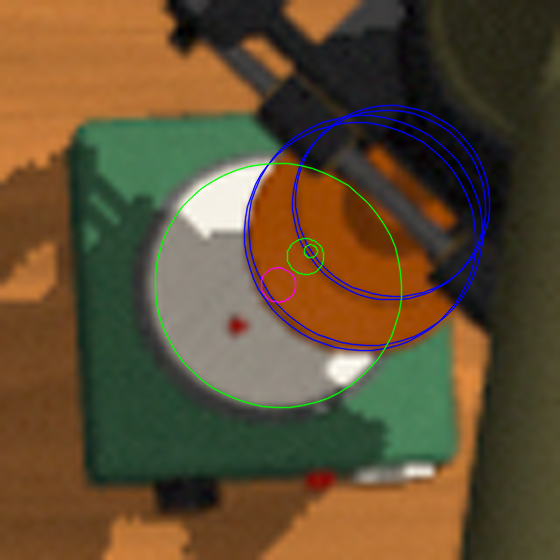

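View pics/o3.png

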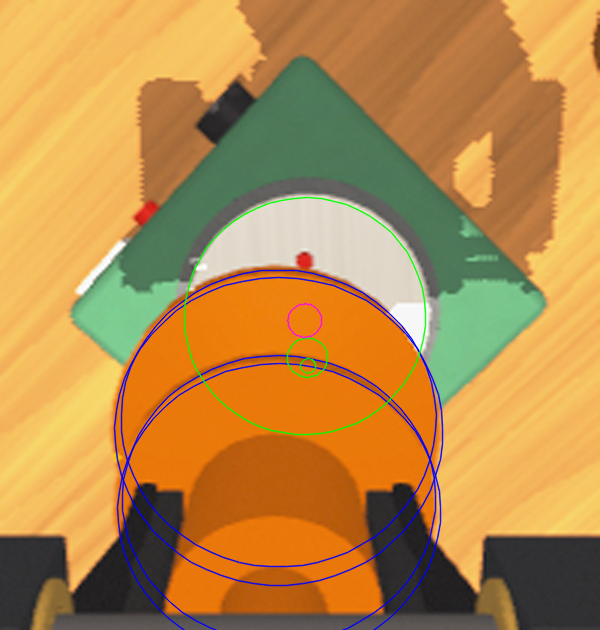

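```bash
python3 -m handwheel '[{"xyz":[0.8,0.85,0],"angular":[-0.2,-1.7,0]},{"xyz":[0,0,0],"angular":[0,0,0]},{"xyz":[0,0,0],"angular":[0,0,0]}]'
python3 -c "
from h import *
goto([.6065,-.203,.21],tool([0,0,-1],[.7,.7,0]))"
```

```text
time: 11.42
position: [0.6111, -0.1977, 0.2688]
tool_rot: [-0.626, 1.468, 0.612]
ft_force: [-0.6, -0.3, -1.2]
grip_width: 0.407
q [ 0.6086  0.3054 -0.4295  1.4037  0.1269  1.445   0.9756] t 11.42 F [-0.6 -0.3 -1.2] g 35.4
pos [ 0.6111 -0.1977  0.2688] d cm [-0.4578 -0.5304 -5.878 ]
x [ 0.0144 -0.0032 -0.9999] z [0.7017 0.7124 0.0078]
rot deg [ 0.1878  0.8215 -0.4318]
```

```bash
python3 -m handwheel '[{"xyz":[-0.4,-0.45,-1.5],"angular":[0.2,0.8,0]},{"xyz":[0,0,-1.5],"angular":[0,0,0]},{"xyz":[0,0,-1],"angular":[0,0,0]},{"xyz":[0,0,0],"angular":[0,0,0]},{"xyz":[0,0,0],"angular":[0,0,0]}]'
python3 -c "
from h import *
goto([.6065,-.203,.21],tool([0,0,-1],[.7,.7,0]))"
```

```text
time: 11.83
position: [0.6072, -0.2022, 0.23]
tool_rot: [-0.625, 1.479, 0.619]
ft_force: [0.9, -0.2, -1.3]
grip_width: 0.408
q [ 0.6135  0.3231 -0.425   1.4587  0.1362  1.3856  0.9796] t 11.83 F [ 0.9 -0.2 -1.3] g 35.5
pos [ 0.6072 -0.2022  0.23  ] d cm [-0.0694 -0.0807 -2.    ]
x [ 0.0024 -0.0031 -1.    ] z [ 0.6993  0.7148 -0.0005]
rot deg [ 0.1777  0.1364 -0.6294]
```

```bash
python3 -m handwheel '[{"xyz":[-0.05,-0.05,-1.3],"angular":[0,0,0]},{"xyz":[0,0,-0.9],"angular":[0,0,0]},{"xyz":[0,0,0],"angular":[0,0,0]}]'
python3 - <<'E'
from h import *
goto([.6065,-.203,.21],tool([0,0,-1],[.7,.7,0]))
s=get_state();a=(s['position'],s['tool_rot'])
snap('scene','s9');snap('top','t9')
overlay('s9',(240,80,320,200),5,'o4',*a,deck=(.6065,-.203));overlay('t9',(310,130,390,210),7,'o5',*a,deck=(.6065,-.203))
E
```

```text
time: 12.08
position: [0.6067, -0.2035, 0.2066]
tool_rot: [-0.625, 1.479, 0.618]
ft_force: [-0.3, 1.0, -1.7]
grip_width: 0.411
q [ 0.615   0.3336 -0.4229  1.4925  0.1415  1.3417  0.9769] t 12.08 F [-0.3  1.  -1.7] g 35.7
pos [ 0.6067 -0.2035  0.2066] d cm [-0.0166  0.0498  0.3446]
x [ 0.0027 -0.0036 -1.    ] z [ 0.6998  0.7144 -0.0007]
rot deg [ 0.2076  0.1542 -0.593 ]
```

View pics/o4.png

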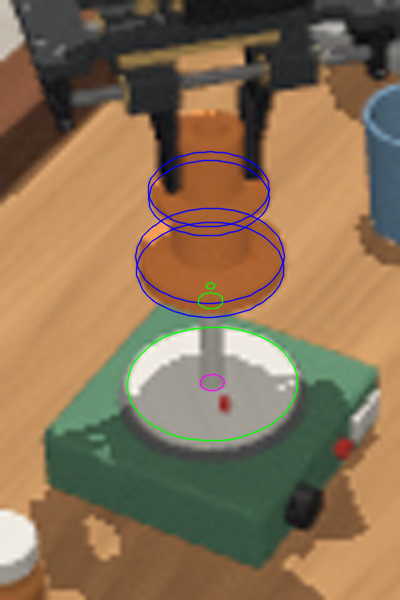

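View pics/o5.png

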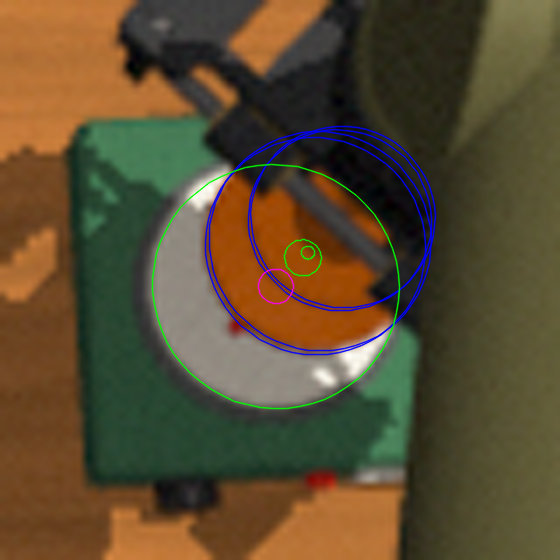

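```bash
python3 -m handwheel '[{"xyz":[0,0,-0.8],"angular":[0,0,0]},{"xyz":[0,0,-0.8],"angular":[0,0,0]},{"xyz":[0,0,-0.8],"angular":[0,0,0]},{"xyz":[0,0,0],"angular":[0,0,0]}]'
python3 -c "
from h import *
goto([.6065,-.203,.124],tool([0,0,-1],[.7,.7,0]))"
```

```text
time: 12.52
position: [0.6081, -0.2037, 0.1832]
tool_rot: [-0.627, 1.475, 0.616]
ft_force: [0.2, -0.3, -1.4]
grip_width: 0.407
q [ 0.6141  0.3466 -0.4212  1.5237  0.1484  1.2946  0.9715] t 12.52 F [ 0.2 -0.3 -1.4] g 35.4
pos [ 0.6081 -0.2037  0.1832] d cm [-0.1593  0.0699 -5.9179]
x [ 0.0068 -0.005  -1.    ] z [0.6997 0.7145 0.0012]
rot deg [ 0.2878  0.3883 -0.5984]
```

```bash
python3 -m handwheel '[{"xyz":[-0.15,0.05,-1],"angular":[0.2,0.4,0]},{"xyz":[0,0,-1],"angular":[0,0,0]},{"xyz":[0,0,-1],"angular":[0,0,0]},{"xyz":[0,0,-0.8],"angular":[0,0,0]},{"xyz":[0,0,0],"angular":[0,0,0]}]'
python3 -c "
from h import *
goto([.6065,-.203,.124],tool([0,0,-1],[.7,.7,0]))"
```

```text
time: 12.93
position: [0.6059, -0.2029, 0.1403]
tool_rot: [-0.622, 1.482, 0.622]
ft_force: [0.5, 0.8, -2.1]
grip_width: 0.41
q [ 0.611   0.379  -0.4166  1.5706  0.1608  1.2277  0.9621] t 12.93 F [ 0.5  0.8 -2.1] g 35.7
pos [ 0.6059 -0.2029  0.1403] d cm [ 0.0588 -0.0085 -1.6301]
x [-0.002  -0.0007 -1.    ] z [ 0.6996  0.7146 -0.0019]
rot deg [ 0.0375 -0.1142 -0.6077]
```

```bash
python3 -m handwheel '[{"xyz":[0.05,0,-0.5],"angular":[0,0,0]},{"xyz":[0,0,-0.4],"angular":[0,0,0]},{"xyz":[0,0,-0.3],"angular":[0,0,0]},{"xyz":[0,0,0],"angular":[0,0,0]}]'
python3 -c "
from h import *
goto([.6065,-.203,.124],tool([0,0,-1],[.7,.7,0]))"
```

```text
time: 13.27
position: [0.6063, -0.2029, 0.1264]
tool_rot: [-0.622, 1.482, 0.623]
ft_force: [-0.3, 0.2, -0.5]
grip_width: 0.407
q [ 0.6091  0.3915 -0.4148  1.5836  0.1664  1.2041  0.958 ] t 13.27 F [-0.3  0.2 -0.5] g 35.4
pos [ 0.6063 -0.2029  0.1264] d cm [ 0.0207 -0.0143 -0.2367]
x [-0.0027 -0.0002 -1.    ] z [ 0.6996  0.7145 -0.0021]
rot deg [ 0.0124 -0.1576 -0.6059]
```

```bash
python3 -m handwheel '[{"xyz":[0,0,-0.3],"angular":[0,0,0]},{"xyz":[0,0,-0.2],"angular":[0,0,0]},{"xyz":[0,0,0],"angular":[0,0,0]}]'
python3 -c "
from h import *
goto([.6065,-.203,.124],tool([0,0,-1],[.7,.7,0]))
s=get_state();a=(s['position'],s['tool_rot'])
snap('scene','s10');
overlay('s10',(240,80,320,200),5,'o6',*a,deck=(.6065,-.203))"
```

```text
time: 13.52
position: [0.6069, -0.203, 0.1217]
tool_rot: [-0.622, 1.481, 0.622]
ft_force: [0.2, 0.5, -1.5]
grip_width: 0.412
q [ 0.6084  0.3954 -0.4141  1.5882  0.1685  1.1943  0.9563] t 13.52 F [ 0.2  0.5 -1.5] g 35.8
pos [ 0.6069 -0.203   0.1217] d cm [-0.0394  0.0024  0.2275]
x [-0.0012 -0.0008 -1.    ] z [ 0.6997  0.7145 -0.0014]
rot deg [ 0.0447 -0.0703 -0.5998]
```

View pics/o6.png

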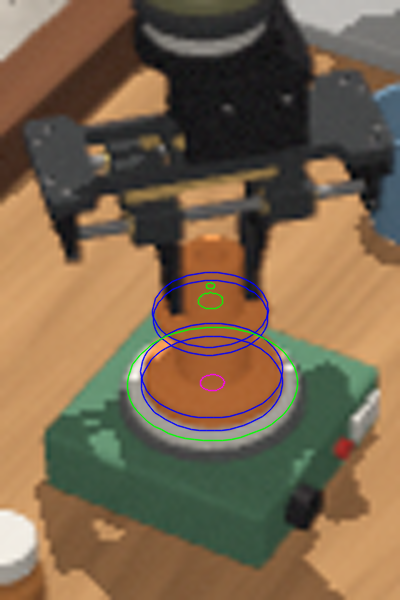

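```bash
python3 -m handwheel '[{"xyz":[0,0,-0.2],"angular":[0,0,0]},{"xyz":[0,0,-0.2],"angular":[0,0,0]},{"xyz":[0,0,-0.2],"angular":[0,0,0]}]'
python3 -c "
from h import *
goto([.6065,-.203,.124],tool([0,0,-1],[.7,.7,0]))"
```

```text
time: 13.82
position: [0.6075, -0.2028, 0.1203]
tool_rot: [-0.624, 1.481, 0.62]
ft_force: [-4.8, 1.0, 8.9]
grip_width: 0.406
q [ 0.6074  0.3963 -0.4141  1.5902  0.1706  1.19    0.9544] t 13.82 F [-4.8  1.   8.9] g 35.3
pos [ 0.6075 -0.2028  0.1203] d cm [-0.097  -0.015   0.3737]
x [ 0.0001 -0.0024 -1.    ] z [ 0.6995  0.7146 -0.0016]
rot deg [ 0.1374  0.007  -0.6113]
```

```bash
python3 -m handwheel '[{"xyz":[0,0,0.1],"angular":[0,0,0]},{"xyz":[0,0,0],"angular":[0,0,0]},{"xyz":[0,0,0],"angular":[0,0,0]},{"xyz":[0,0,0],"angular":[0,0,0]},{"xyz":[0,0,0],"angular":[0,0,0]}]' 8.7
python3 -m handwheel '[{"xyz":[0,0,0],"angular":[0,0,0]},{"xyz":[0,0,1],"angular":[0,0,0]},{"xyz":[0,0,3],"angular":[0,0,0]},{"xyz":[0,0,4],"angular":[0,0,0]},{"xyz":[0,0,4],"angular":[0,0,0]}]'
python3 -m handwheel '[{"xyz":[-2,-2,4],"angular":[0,0,0]},{"xyz":[-4,0,0],"angular":[0,0,0]},{"xyz":[-4,0,0],"angular":[0,0,0]},{"xyz":[-2,0,0],"angular":[0,0,0]},{"xyz":[0,0,0],"angular":[0,0,0]}]'
python3 - <<'E'
from h import *
snap('scene','s11');snap('top','t11');snap('wrist','w11')
C=R.from_matrix(tool([0,0,-1],[.7,.7,0])).as_rotvec()
for z,n in((.058,'a'),(.066,'b')):
    a=([.6065,-.203,z+.064],C)
    overlay('s11',(240,100,320,200),6,'p'+n,*a,deck=(.6065,-.203))
overlay('t11',(310,130,390,210),7,'pt',[.6065,-.203,.122],C,deck=(.6065,-.203))
A=cv2.imread('pics/pa.png');B=cv2.imread('pics/pb.png');cv2.imwrite('pics/pab.png',cv2.resize(np.hstack([A,B]),None,fx=.83,fy=.83))
goto([0,0,0])
E
```

```text
time: 14.23
position: [0.6091, -0.2033, 0.1236]
tool_rot: [-0.626, 1.477, 0.617]
ft_force: [-0.2, 0.7, -0.2]
grip_width: 0.703
time: 14.65
position: [0.6018, -0.2015, 0.2367]
tool_rot: [-0.616, 1.493, 0.631]
ft_force: [1.4, -0.1, 1.2]
grip_width: 0.985
time: 15.07
position: [0.4881, -0.2181, 0.287]
tool_rot: [-0.629, 1.474, 0.621]
ft_force: [0.1, -0.5, -0.5]
grip_width: 0.999
q [ 0.7508  0.0703 -0.4029  1.6259  0.026   1.4436  1.1492] t 15.22 F [-0.3  0.2 -0.3] g 87.2
pos [ 0.4918 -0.2169  0.2859] d cm [-49.1774  21.6946 -28.5882]
x [ 0.0076 -0.0009 -1.    ] z [0.6941 0.7198 0.0047]
```

View pics/pab.png

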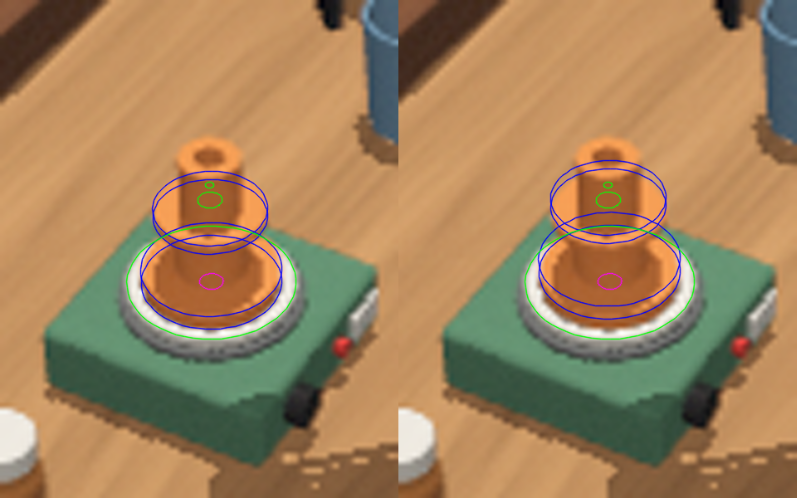

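View pics/pt.png

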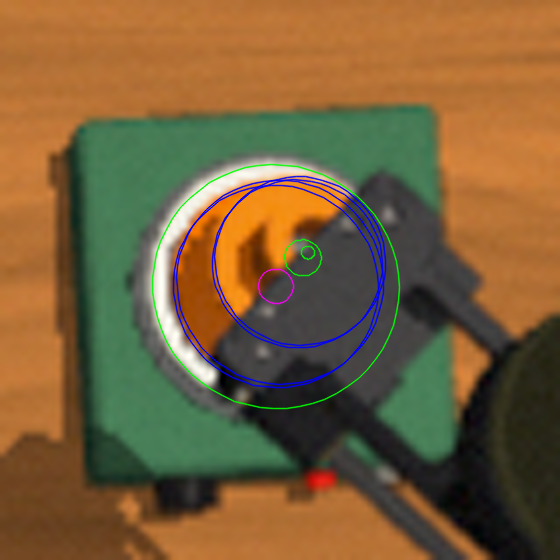

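View pics/t11.png

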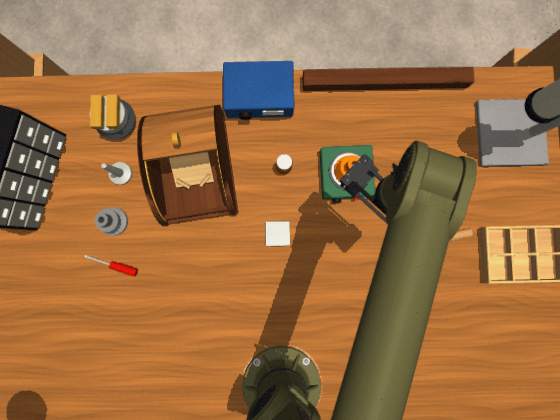

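```bash
python3 -c "
from h import *
for z in(.151,.159):
  d=np.array([[.6065,-.203,z]]);print(z,(proj('s11',d)-[240,100]+.5)*6*.83)
crop('w11',(150,0,430,270),2.4,'w11c')
"
```

```text
0.151 [[209.0339 157.3119]]
0.159 [[208.8155 146.0472]]
```

View pics/w11c.png

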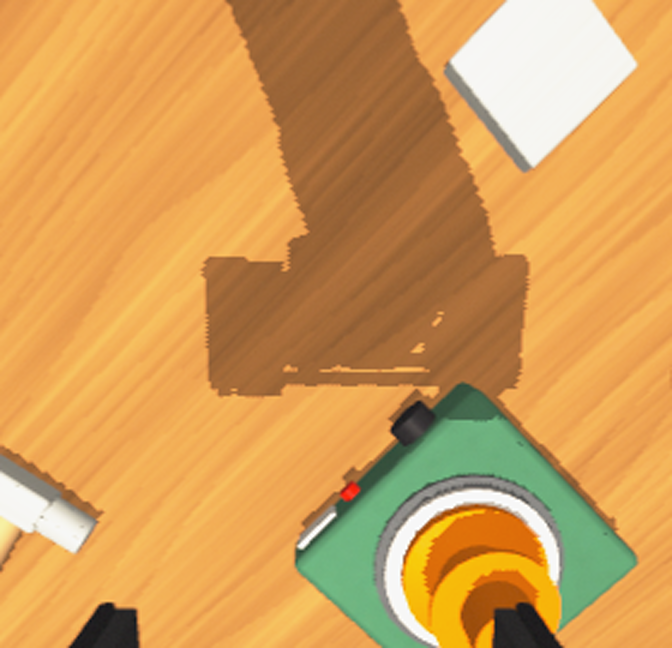

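```bash
python3 -m handwheel '[{"xyz":[0,0,0],"angular":[0,0,0]},{"xyz":[0,0,0],"angular":[0,0,0]}]'; python3 -c "
from bench import *
print(close_job())"
```

```text
time: 15.38
position: [0.4937, -0.2159, 0.2854]
tool_rot: [-0.631, 1.47, 0.627]
ft_force: [-0.5, 0.6, 0.5]
grip_width: 1.0
the job is handed in; nothing more can be done
None
```

The cover is fully open and the orange spool is on the winder's spindle, released. I handed the job in at about 15.4 s; no verdict was given.

- **Cover:** I pinched the brass tab and moved it back along its arc until it met the stop, at about 1.4 rad. It was still open in the last overhead picture.
- **Spool:** I gripped the neck along its 30° lean, lifted it off the seat, stood it upright and lowered it onto the spindle. A pocket was already over the drive pin, so no turning was needed. It made firm contact at about 9 N.
- **Last checks:** After I let go, the neck's top opening appeared at (209, 157) in the enlarged crop. A spool seated on the deck should show it at (209.0, 157.3), and one resting on the pin at (208.8, 146.0). The flange outlines also fitted a flat, upright spool.
- **Differences:** The pocket and pin can't be seen directly, so the seating is judged from height and tilt alone. The deck outline was about 2 mm off in the overhead view, which is within the camera calibration. The tab's measured radius was about 197 mm rather than the given 190 mm, which didn't affect the opening.
- **Rest of the bench:** The other items look unmoved by eye in the last pictures, except the cup, which the arm hid in the last overhead view. The gripper is well clear of everything.

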